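Refit the valve knob and hold it pressed

TASK

The pointer knob of the bench gas valve has come off its shaft. Pick it up, turn it so that the flat in its bore matches the flat on the valve's D-shaped shaft, push it fully home on the shaft and press it all the way down against its spring, for at least three seconds without letting up. Finish while you are still holding it pressed down; leave the crucible, the jar and the reagent bottle where they stand.

Things in the scene. Friction and masses are not known exactly. Their poses are not given: they have to be found in the camera images.
- knob: Loose aluminium pointer knob, 180 g, upright; 32 mm wide across its flat parallel flanks (y), 36 high, straight from x = -18 to +18 mm, rounded tail to +27, tapering nose to -34 (black line on top). Origin: centre of the underside, on the bore's axis, z up. Blind bore in the underside: 18 mm diameter, 20 deep, its flat 3 mm from the axis on the nose (-x) side. Grip across the flanks.
- knob_nose (a point): Tip of the knob's nose: 34 mm from the bore's axis along the knob's -x, 18 mm above its underside.
- valve: Fixed gas valve: grey painted block 100 x 80 mm (x, y), its top 45 mm above the worktop, on a bolted steel foot plate 130 x 110 x 6 mm. Origin: centre of the underside, straight below the shaft's axis, z up. A short raised tick on the block's top marks its front, -x; a brass hose nipple sticks out of its back, +x, and a brass plug out of its left side, +y.
- shaft_tip (a point): Top of the valve's upright steel D-shaft (moves with it), 77 mm above the worktop when up; axes as the valve's. Shaft 16 mm diameter, 0.5 mm chamfer, stands 32 mm out of the block, does not turn; its flat, 2 mm from the axis, faces the tick (-x). The knob fits (1 mm, 8 degrees play) only with its nose to the tick, axes parallel to the valve's; fully home, its origin is 20 mm below this point.
- shaft (a joint): How far the shaft is pressed down, m: 0 = up (sprung), 0.008 = all the way down. It starts to move at 3 N and takes 9 N at the bottom; it springs back when released. With the knob home, the knob's underside is then 4 mm above the block.
- crucible: Small porcelain crucible, 45 mm wide, 36 mm high, loose bystander; origin centre of the underside.
- jar: Small clear glass jar, 60 mm wide, 85 mm high, loose bystander; origin centre of the underside.
- reagent_bottle: Small reagent bottle with dark cap, 49 mm wide, 95 mm high, loose bystander; origin centre of the underside.
Things that resemble listed ones, but are neither listed nor needed, are in the scene too. There is more than one size of the knob; the job needs the larger. Leave any purple look-alike of the valve alone.

How it is judged:
By the outcome, as a careful person would: the job done as asked, in the order asked, and still so for the second after the job is handed in, while the arm keeps its last pose, push and grip.
It also fails if it takes over 45 s, if anything falls off the work surface, if the arm or the gripper's body presses on something with over 40 N, if the wrist force passes 120 N, or if a joint passes its speed limit or range.

ROBOT

A 7-joint arm with a two-finger parallel gripper is mounted at the origin on a cart in front of the work surface, level with it; the furniture and walls round the work are solid. World frame = base frame: x ahead of the robot, y to its left, z up, the work surface at z = 0. Lengths are in m, angles in rad, forces in N, time in s.
With the tool pointing down it reaches from about 0.425 to 0.875 m from the base axis. Payload 4.7 kg.
Tool frame: the origin (TCP) lies where the fingers leave the gripper's body, on its centre line; the fingertips stand 70 mm ahead of it and the grasp point (between the pads) lies 51 mm ahead of it; z points along the fingers, y is the line along which they close (so a half turn about z gives the same grasp; the last joint's range is limited). The gripper opens to 87 mm and grips with 3 to 60 N. Pads are 19 mm wide; open, the fingers measure 117 mm over their backs; the gripper's body (75 mm by 190 mm) begins 51 mm behind the grasp point.
Start: joints at [-1.149, 0.321, -0.07, 1.45, 0.023, 1.371, -0.057], TCP at [0.258, 0.597, 0.292] pointing down, gripper open.
Joint ranges: [-2.86, 2.86], [-0.3, 2.09], [-1.38, 1.24], [0.06, 2.45], [-1.56, 4.7], [0.09, 2.05], [-2.69, 2.69]. Speed limits (rad/s): [2.57, 2.57, 3.14, 3.14, 3.14, 3.14, 3.14].

INTERFACE

Orientations are given as a rotation vector (axis times angle).
In Python, from bench import ctrl gives the robot as it stands.
- The arm moves only by the tool drive_tool, never from a script. Its argument "motion" is a list of rows, each a list of 3 entries, a list of its own where there are three numbers: the shift along the tool's x, y, z in cm, then the turn, a rotation vector about the tool's x, y, z in degrees, then the opening, from -1 (shut) to 1 (fully open). In form: [[[x, y, z], [ax, ay, az], claw], ...]. A call has 1 to 12 rows; each row shifts and turns the commanded pose from where the row before left it, along the tool's axes as they then stand; what a row does not reach is not made up. A row lasts 1/8 s, in which the tool goes at most 62.5 mm and 10.7 degrees, less where a joint would pass 70% of its speed; a pose out of reach is approached as far as the arm can. A call with a gripper value outside its range is refused whole. The fingers move at their own pace and stop on an object; "force" is the grip in N (left out, the last holds). Time passes only in rows, so rows that do not move let the fingers close. It gives the time, the measured TCP pose, the force, the opening and the grip force at its end, in the units of the state.
- ctrl.get_state(): the state, without advancing time (a new reading comes with each control period).
- ctrl.get_image(name): name is "scene" or "side" or "wrist"; returns the picture (384x512x3 uint8, red, green, blue); there is no depth.
- ctrl.calibration(name): a dict with "K" (3x3 intrinsics, pixels), "distortion" ([k1, k2, p1, p2, k3] as OpenCV has them; the pictures are not rectified), "origin" and "attitude" of the camera in the world; the wrist camera has in their place "tool_from_camera" (4x4, takes a point from camera to tool coordinates, whose origin is the TCP and whose axes are the flange's). Camera axes: x right, y up, looking along -z (the intrinsics and any distortion apply to the point x, -y, -z); pixel columns grow to the right and rows downward; lengths in m; the calibration is good to about 2 mm. A picture is of the moment at which its call begins: read the wrist's pose just before it. calibration takes no time and is no camera call.
- ctrl.close_job(): hands the job in; it is judged then, once.
The state is a dict: "time": time; "joint_positions": joint angles; "qd": joint speeds; "joint_torque": joint torques, N m; "position": TCP position; "tool_rot": TCP orientation; "ft_force": force on the tool from outside, world axes, zero at the start; "torque": the same for the moment, N m; "grip_width": opening from 0.0 (shut) to 1.0 (fully open); "grip_force": force on a finger pad.
Only numpy, scipy, OpenCV 4.12 (cv2) and the standard library are available. Lean on these libraries where they do the work, as an engineer would, in place of code of your own. Each camera call takes 0.05 s, during which the arm holds its last target. There are 200 camera calls.

## Working session

There is one attempt and no reset: what is moved stays moved. The work goes in short steps, Python scripts to look and compute and a tool call to move; the robot and the scene stay as the last step left them, time stands still between calls to the robot, and variables do not carry over. Pictures are saved under pics/ and viewed, at most 10 in all, crops included, and the job is handed in when it is done.

Besides the shell and the picture viewer there is one more tool, called after "Call:" as a command line: name --argument value ..., lists and objects as JSON in quotes. drive_tool: Moves the arm, as the interface text tells. Its arguments: {"type":"object","properties":{"motion":{"type":"array","items":{"type":"array"}},"force":{"type":"number"}},"required":["motion"]}

```bash
mkdir -p pics; cat > h.py <<'E'
import numpy as np, cv2
from scipy.spatial.transform import Rotation as R
from bench import ctrl
def snap(n,f):
    s=ctrl.get_state(); im=ctrl.get_image(n); cv2.imwrite('pics/'+f,im[:,:,::-1]); return s,im
def cam(n,s=None):
    c=ctrl.calibration(n); K=np.array(c['K']); d=np.array(c['distortion'],float)
    if n=='wrist':
        T=np.array(c['tool_from_camera']); Rt=R.from_rotvec(s['tool_rot']).as_matrix()
        return K,d,Rt@T[:3,:3],Rt@T[:3,3]+np.array(s['position'])
    a=np.array(c['attitude'])
    if a.shape==(3,): a=R.from_rotvec(a).as_matrix()
    return K,d,a,np.array(c['origin'])
def px2w(C,u,v,z):
    K,d,A,o=C
    p=cv2.undistortPoints(np.array([[[u,v]]],float),K,d)[0,0]
    r=A@np.array([p[0],-p[1],-1]); return o+r*(z-o[2])/r[2]
def w2px(C,P):
    K,d,A,o=C
    q=(np.atleast_2d(P)-o)@A; q=q*[1,-1,-1]
    return cv2.projectPoints(q,np.zeros(3),np.zeros(3),K,d)[0][:,0]
E
python3 - <<'E'
from h import *
s,a=snap('scene','a.png'); _,b=snap('side','b.png'); _,w=snap('wrist','w.png')
for n in('scene','side','wrist'): print(n,ctrl.calibration(n))
print(s)
E
```

```text
scene {'K': array([[356.89184939,   0.        , 257.16140478],
       [  0.        , 356.89184939, 189.63577935],
       [  0.        ,   0.        ,   1.        ]]), 'distortion': array([-0.03863942,  0.        ,  0.        ,  0.        ,  0.        ]), 'origin': array([ 0.0617772 , -0.34620057,  0.80409293]), 'attitude': array([ 0.67738439, -0.32818479, -0.82606467])}
side {'K': array([[347.06613258,   0.        , 255.93484434],
       [  0.        , 347.06613258, 194.31124341],
       [  0.        ,   0.        ,   1.        ]]), 'distortion': array([-0.06223092,  0.        ,  0.        ,  0.        ,  0.        ]), 'origin': array([ 0.16640674, -0.62590024,  0.74532947]), 'attitude': array([ 0.85341469, -0.23468158, -0.53653175])}
wrist {'K': array([[272.00338452,   0.        , 247.94487297],
       [  0.        , 272.00338452, 186.35645882],
       [  0.        ,   0.        ,   1.        ]]), 'distortion': array([-0.05978521,  0.        ,  0.        ,  0.        ,  0.        ]), 'tool_from_camera': array([[-3.35515624e-04,  9.55710259e-01,  2.94309001e-01,
         8.04585513e-
[... 264 characters left out ...]
time': 0.0, 'joint_positions': array([-1.1489095 ,  0.32182168, -0.07008655,  1.45169528,  0.02259154,
        1.37079891, -0.05690732]), 'qd': array([ 0.00038833,  0.00106412,  0.00160414, -0.00034823,  0.00049565,
        0.00041759,  0.00109146]), 'joint_torque': array([-3.21633679e-04, -4.91290855e+01, -4.04090155e-01, -3.12527204e+01,
       -6.39306614e-02,  4.39245184e-02,  1.73000572e-04]), 'position': array([0.25764204, 0.59628948, 0.29115208]), 'tool_rot': array([-6.36022973e-01, -3.07622639e+00,  3.00376348e-03]), 'ft_force': array([-0.00980037, -0.03259563,  0.2451522 ]), 'torque': array([-0.0254868 ,  0.05148916,  0.00014384]), 'grip_force': 0.0, 'grip_width': 1.001101848020434}
```

View pics/a.png

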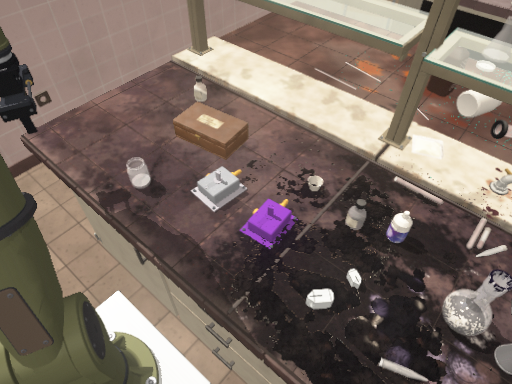

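View pics/b.png

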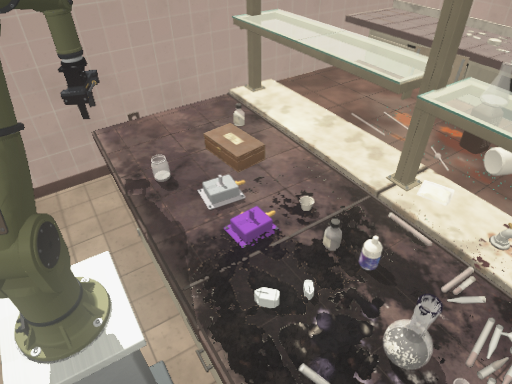

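The scene view shows two knob candidates: a larger one at scene (320,299) / side (267,298), and a smaller one at (353,279) / (308,289). There are two valves: grey at (219,187), which I choose, and a purple look-alike at (268,222). For the knob I choose the larger, and check both choices in one crop.

```bash
python3 - <<'E'
from h import *
a=cv2.imread('pics/a.png');b=cv2.imread('pics/b.png')
def c(i,u,v,w=50,h=37): return cv2.resize(i[v-h:v+h,u-w:u+w],(400,296),interpolation=cv2.INTER_CUBIC)
cv2.imwrite('pics/c.png',np.vstack([np.hstack([c(a,335,290),c(a,219,187)]),np.hstack([c(b,285,292),c(b,222,190)])]))
S=cam('scene');D=cam('side')
for n,p,q,z in(('big',(320,292),(267,291),.036),('small',(353,275),(308,283),.03),('valve',(219,175),(221,180),.077)):
  print(n,px2w(S,*p,z),px2w(D,*q,z))
E
```

```text
big [ 0.44557861 -0.22496734  0.036     ] [ 0.44119276 -0.22512116  0.036     ]
small [ 0.5372568  -0.26070452  0.03      ] [ 0.54090661 -0.25786577  0.03      ]
valve [0.53718944 0.1844132  0.077     ] [0.53280285 0.17270868 0.077     ]
```

View pics/c.png

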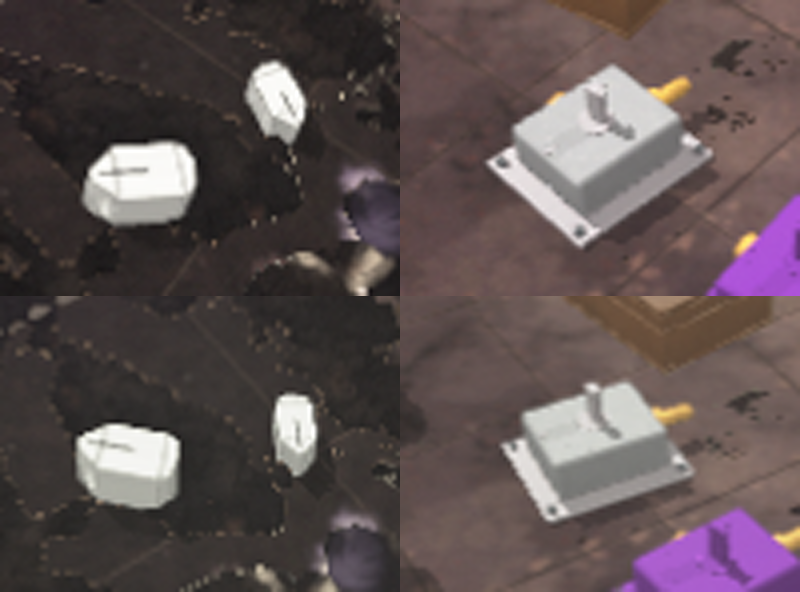

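The crop shows two white knobs with line marks. The larger is at scene (320,295), nose to the left at (308,296), tail at (334,293). The grey valve's shaft tip is at scene (218.5,171), its tick is on the left face side and its brass nipple is on the right. Next I work out the positions.

```bash
python3 - <<'E'
from h import *
S=cam('scene');D=cam('side')
n=px2w(S,309,296,.036);t=px2w(S,334,293.5,.036);print('knobS',n,t,np.linalg.norm(n-t))
n2=px2w(D,255.5,290.5,.036);t2=px2w(D,280,292.5,.036);print('knobD',n2,t2,np.linalg.norm(n2-t2))
for a,b in((n,t),(n2,t2)): print('yaw',np.degrees(np.arctan2(*(b-a)[1::-1])), 'org', a+(b-a)*34/61)
print('tip',px2w(S,218.5,171,.077),px2w(D,220,177,.077))
o=[px2w(S,169+(x-400)/4,150+y/4,.045) for x,y in((512,133),(612,68),(683,125),(580,180))]
print(np.array(o),np.mean(o,0))
for i in range(4):
  d=o[(i+1)%4]-o[i];print(np.linalg.norm(d),np.degrees(np.arctan2(d[1],d[0])))
s=ctrl.get_state();print(R.from_rotvec(s['tool_rot']).as_matrix().round(3))
T=np.array(ctrl.calibration('wrist')['tool_from_camera']);
E
```

```text
knobS [ 0.42095915 -0.21112731  0.036     ] [ 0.46340234 -0.25182976  0.036     ] 0.05880572847237556
knobD [ 0.41886099 -0.20887656  0.036     ] [ 0.46480053 -0.2455997   0.036     ] 0.05881352444911215
yaw -43.80062270831828 org [ 0.44461601 -0.23381392  0.036     ]
yaw -38.638131179592655 org [ 0.44446664 -0.22934519  0.036     ]
tip [0.54772018 0.19665394 0.077     ] [0.5375588  0.18842803 0.077     ]
[[0.49261299 0.23274627 0.045     ]
 [0.58822952 0.22445034 0.045     ]
 [0.57934833 0.14429382 0.045     ]
 [0.49263976 0.1636555  0.045     ]] [0.53820765 0.19128648 0.045     ]
0.09597574984640717 -4.9587098550304605
0.0806470271987391 -96.3224771492956
0.08884397183070693 167.41257169152547
0.06909077034517908 90.02220210769478
[[-0.918  0.397 -0.001]
 [ 0.397  0.918 -0.001]
 [-0.    -0.001 -1.   ]]
```

Call:
drive_tool --motion '[[[-4.2,-2.6,0],[0,0,0],1],[[-4.2,-2.6,0],[0,0,0],1],[[-4.2,-2.6,0],[0,0,0],1],[[-4.2,-2.6,0],[0,0,0],1],[[-4.2,-2.6,0],[0,0,0],1],[[-4.2,-2.6,0],[0,0,0],1],[[-4.2,-2.6,0],[0,0,0],1],[[-4.2,-2.6,0],[0,0,0],1],[[-4.2,-2.6,0],[0,0,0],1],[[-4.2,-2.6,0],[0,0,0],1],[[0,0,0],[0,0,-8.7],1],[[0,0,0],[0,0,-8.7],1]]'

```text
time: 1.65
position: [0.5405, 0.1905, 0.2919]
tool_rot: [-0.159, -3.137, 0.0]
ft_force: [-0.5, 0.2, -0.4]
grip_width: 1.001
grip_force: 0.0
```

```bash
python3 - <<'E'
from h import *
s,w=snap('wrist','d.png');import pickle;pickle.dump(s,open('d.pkl','wb'))
print(s['time'],s['joint_positions'],s['position'],R.from_rotvec(s['tool_rot']).as_matrix().round(3))
cv2.imwrite('pics/d2.png',cv2.resize(w[:,:,::-1],(800,600),interpolation=cv2.INTER_CUBIC))
print(w2px(cam('wrist',s),[[.54,.19,.077]]))
E
```

```text
1.65 [-0.59362148  0.15647797  0.23340552  1.65692038 -0.03717552  1.33321694
  1.11554704] [0.54048218 0.19050011 0.291876  ] [[-0.995  0.101 -0.001]
 [ 0.101  0.995 -0.   ]
 [ 0.001 -0.    -1.   ]]
[[246.99492472 174.43986056]]
```

View pics/d2.png

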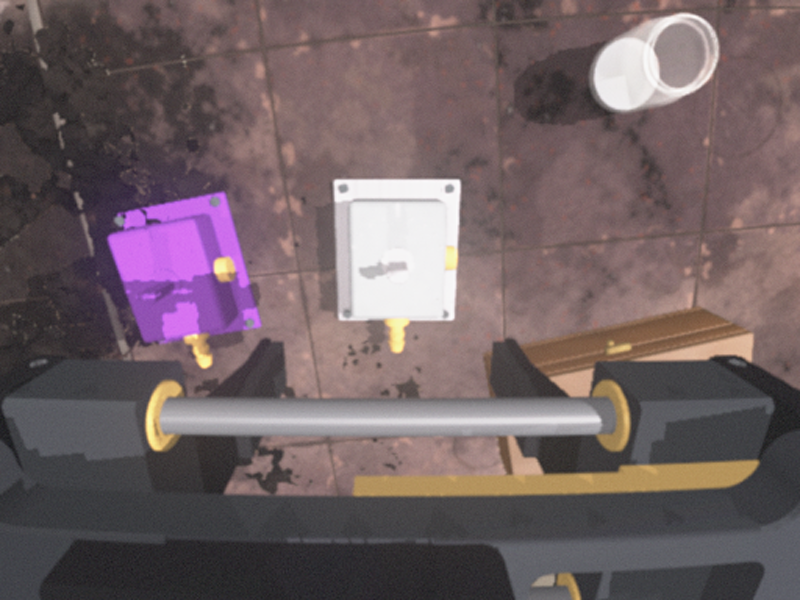

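The wrist view shows the grey valve at 800-scale (397,260), tick up at (397,210), nipple at (397,335), plug on the right at +y. The front faces the tool's +x as planned. I enlarge it to fit the pose.

```bash
python3 - <<'E'
import cv2
w=cv2.imread('pics/d.png');c=cv2.resize(w[105:215,200:310],(600,600),interpolation=cv2.INTER_CUBIC)
c=cv2.convertScaleAbs(c,alpha=.85); cv2.imwrite('pics/e.png',c)
E
```

```text
(no output)
```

View pics/e.png

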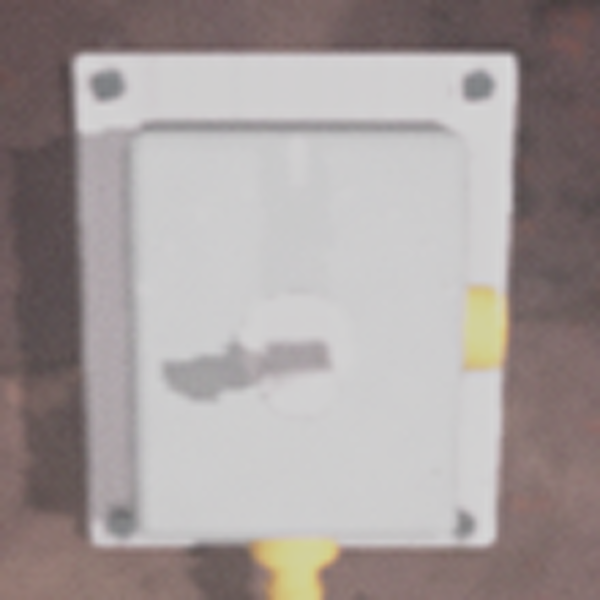

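```bash
cat > fit.py <<'E'
from h import *
from scipy.optimize import least_squares
import pickle
s=pickle.load(open('d.pkl','rb'));C=cam('wrist',s)
M=np.array([[-65,-55,6],[-65,55,6],[65,55,6],[65,-55,6],[-50,-40,45],[-50,40,45],[50,40,45],[50,-40,45]])/1e3
P=np.array([[73,54],[518,54],[495,546],[90,546],[133,131],[467,131],[456,538],[136,538]])/5.4545+[200,105]-.4
def T(q,m): return (R.from_euler('z',q[2]).apply(m)+[q[0],q[1],0])
r=least_squares(lambda q:(w2px(C,T(q,M))-P).ravel(),[.54,.19,-.1])
q=r.x;print(q[:2],np.degrees(q[2]));print(r.fun.reshape(-1,2).round(2))
V=np.array([[0,0,77],[-2,7.7,77],[-2,-7.7,77],[8,0,77],[-2,7.7,45],[-2,-7.7,45],[0,0,45]])/1e3
print(((w2px(C,T(q,V))-[200,105]+.4)*5.4545).round(0))
E
python3 fit.py
```

```text
[0.5404043 0.1990158] -5.845586598574247
[[ 0.17 -0.27]
 [ 0.04 -0.15]
 [-0.03 -0.17]
 [ 0.16 -0.23]
 [-2.15 -0.64]
 [ 1.83 -0.55]
 [ 0.73  1.22]
 [-0.7   1.17]]
[[301. 379.]
 [337. 370.]
 [265. 370.]
 [300. 415.]
 [331. 336.]
 [265. 336.]
 [298. 344.]]
```

The fit is consistent: the flat's predicted edges match the crop at (265–330, 342–372). The valve is at (0.540, 0.199), yaw −5.8°. Now to the knob.

Call:
drive_tool --motion '[[[0.66,-5.36,0],[0,0,0],1],[[0.66,-5.36,0],[0,0,0],1],[[0.66,-5.36,0],[0,0,0],1],[[0.66,-5.36,0],[0,0,0],1],[[0.66,-5.36,0],[0,0,0],1],[[0.66,-5.36,0],[0,0,0],1],[[0.66,-5.36,0],[0,0,0],1],[[0.66,-5.36,0],[0,0,0],1],[[0,0,1.5],[0,0,8.8],1],[[0,0,1.5],[0,0,8.8],1],[[0,0,1.5],[0,0,8.8],1],[[0,0,1.5],[0,0,8.8],1]]'

```text
time: 3.2
position: [0.4431, -0.2294, 0.2317]
tool_rot: [-1.115, -2.937, -0.0]
ft_force: [-0.6, 0.2, 0.4]
grip_width: 0.997
grip_force: 0.0
```

```bash
python3 - <<'E'
from h import *
s,w=snap('wrist','f.png');import pickle;pickle.dump(s,open('f.pkl','wb'))
print(s['time'],s['joint_positions'],s['position'],R.from_rotvec(s['tool_rot']).as_matrix().round(3))
u,v=w2px(cam('wrist',s),[[.4445,-.231,.036]])[0].astype(int);print(u,v)
v=max(v,50);c=w[v-50:v+50,u-66:u+66,::-1];print(u-66,v-50)
cv2.imwrite('pics/f2.png',cv2.resize(c,None,fx=6,fy=6,interpolation=cv2.INTER_CUBIC))
E
```

```text
3.2 [-0.19032999  0.03041603  0.63125359  1.918553   -0.01946892  1.19868314
  1.29288516] [ 0.44308222 -0.22936905  0.23166336] [[-0.748  0.664 -0.   ]
 [ 0.664  0.748  0.   ]
 [ 0.     0.    -1.   ]]
246 181
180 131
```

View pics/f2.png

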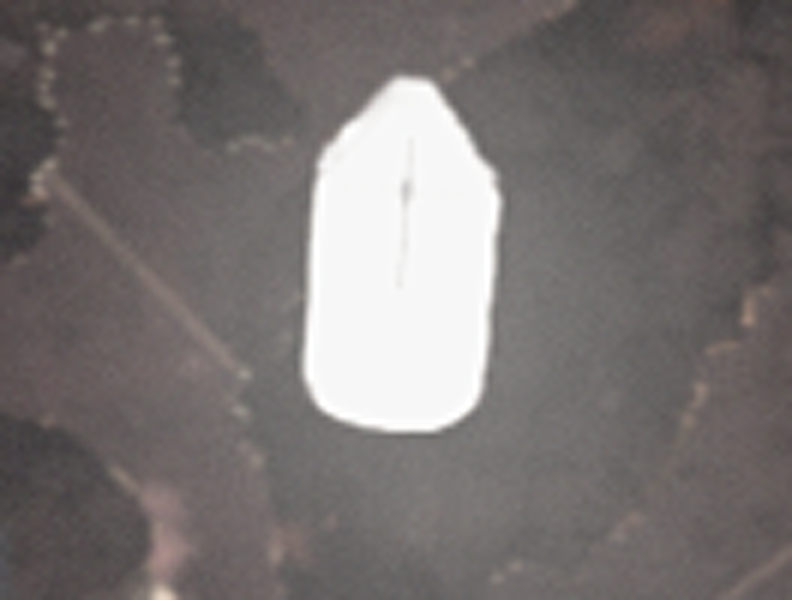

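The nose is up at crop (415,77), the tail at (400,430), and the flanks run (317,185)→(305,360) and (499,195)→(485,360).

```bash
python3 - <<'E'
from h import *
import pickle
s=pickle.load(open('f.pkl','rb'));C=cam('wrist',s)
f=lambda x,y,z=.036:px2w(C,180+x/6-.4,131+y/6-.4,z)
a,b=f(317,190),f(499,190);c,d=f(305,360),f(485,360)
print('widths',np.linalg.norm(a-b),np.linalg.norm(c-d))
t=f(397,431);n=f(415,77,.025);l1,l2=f(411,138),f(400,288)
for p,q in(((a+b)/2,(c+d)/2),(a,c),(b,d),(n,t),(l1,l2)): print('yaw',np.degrees(np.arctan2(*(q-p)[1::-1])))
m=(a+b+c+d)/4; 
y=np.radians(-46 if 0 else np.degrees(np.arctan2(*((c+d-a-b))[1::-1])));ax=np.array([np.cos(y),np.sin(y),0])
off=(m-t)@ax; o=m+ax*(-27e-3-off); o[2]=0
print('len',(t-n)@ax,'org from tail',o,'from nose',m[:2]+(ax*((n-m)@ax+.034))[:2])
Rt=R.from_rotvec(s['tool_rot']).as_matrix(); print('tool shift cm',100*Rt.T@(o-s['position']))
print('tool yaw',np.degrees(np.arctan2(Rt[1,0],Rt[0,0])))
E
```

```text
widths 0.03268203292793345 0.03335194097645852
yaw -45.913144377965274
yaw -46.506785918606724
yaw -45.31847380928096
yaw -44.5512860749153
yaw -45.74220232312924
len 0.06489727341199963 org from tail [ 0.44234098 -0.22969695  0.        ] from nose [ 0.43962946 -0.22689759]
tool shift cm [ 0.02943012 -0.07700936 23.16633112]
tool yaw 138.42067013954428
```

Call:
drive_tool --motion '[[[0,0,0],[0,0,4.2],1],[[0.05,-0.1,5],[0,0,0],1],[[0,0,5],[0,0,0],1],[[0,0,3],[0,0,0],1],[[0,0,2.6],[0,0,0],1],[[0,0,0],[0,0,0],1],[[0,0,0],[0,0,0],-1],[[0,0,0],[0,0,0],-1],[[0,0,0],[0,0,0],-1],[[0,0,0],[0,0,0],-1],[[0,0,0],[0,0,0],-1],[[0,0,0],[0,0,0],-1]]' --force 45

```text
time: 4.75
position: [0.4421, -0.2299, 0.0763]
tool_rot: [1.211, 2.899, 0.0]
ft_force: [0.9, 0.2, -0.1]
grip_width: 0.402
grip_force: 0.0
```

Call:
drive_tool --motion '[[[0,0,0],[0,0,0],-1],[[0,0,0],[0,0,0],-1],[[0,0,0],[0,0,0],-1]]'

```text
time: 5.12
position: [0.4421, -0.23, 0.0763]
tool_rot: [-1.211, -2.899, 0.0]
ft_force: [-0.9, -0.8, 0.6]
grip_width: 0.363
grip_force: 45.0
```

Call:
drive_tool --motion '[[[0,0,-5],[0,0,0],-1],[[0,0,-5.5],[0,0,0],-1],[[0,0,-5.5],[0,0,0],-1],[[3,4.6,0],[0,0,0],-1],[[3,4.6,0],[0,0,0],-1],[[3,4.6,0],[0,0,0],-1],[[3,4.6,0],[0,0,0],-1],[[3,4.6,0],[0,0,0],-1],[[3,4.6,0],[0,0,0],-1],[[3,4.6,0],[0,0,0],-1],[[3,4.6,0],[0,0,0],-1]]'

```text
time: 6.5
position: [0.5352, 0.2011, 0.2355]
tool_rot: [-1.211, -2.898, 0.001]
ft_force: [1.1, 0.3, -1.9]
grip_width: 0.365
grip_force: 45.0
```

Call:
drive_tool --motion '[[[0,0,0],[0,0,-10],-1],[[0,0,0],[0,0,-10],-1],[[0,0,0],[0,0,-10],-1],[[0,0,0],[0,0,-10],-1],[[0,0,0],[0,0,0],-1],[[0,0,0],[0,0,0],-1]]'

```text
time: 7.25
position: [0.5352, 0.1994, 0.2358]
tool_rot: [-0.152, -3.137, 0.0]
ft_force: [-0.1, 0.1, -2.2]
grip_width: 0.365
grip_force: 45.0
```

```bash
python3 - <<'E'
from h import *
s,w=snap('wrist','g.png');import pickle;pickle.dump(s,open('g.pkl','wb'))
Rt=R.from_rotvec(s['tool_rot']).as_matrix()
print(s['time'],s['joint_positions'],s['position'],s['grip_force'],np.degrees(np.arctan2(Rt[1,0],Rt[0,0])))
_,sd=snap('side','h.png');_,sc=snap('scene','i.png')
u,v=w2px(cam('side'),[[.54,.199,.12]])[0].astype(int);u2,v2=w2px(cam('scene'),[[.54,.199,.12]])[0].astype(int);print(u,v,u2,v2)
f=lambda i,u,v:cv2.resize(i[v-40:v+40,u-40:u+40,::-1],(300,300),interpolation=cv2.INTER_CUBIC)
A=cv2.resize(w[100:300,150:350,::-1],(500,500),interpolation=cv2.INTER_CUBIC)
A=cv2.copyMakeBorder(A,0,100,0,0,cv2.BORDER_CONSTANT)
cv2.imwrite('pics/g2.png',np.hstack([A,np.vstack([f(sd,u,v),f(sc,u2,v2)])]))
E
```

```text
7.25 [-0.58236127  0.18780197  0.20196511  1.73432294 -0.03987967  1.22419806
  1.10393676] [0.53515373 0.19937665 0.2358231 ] 44.99988737516105 174.46596507547238
218 164 214 161
```

View pics/g2.png

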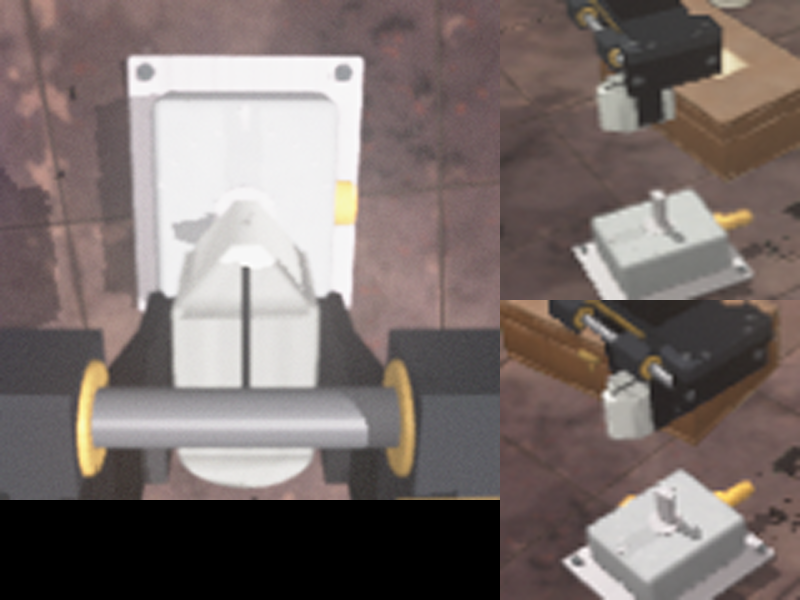

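The wrist crop shows the knob in the grip with its nose up: shoulder edge at crop y≈313 (x 175–318), tail end at (246,487), line at x=246. The shaft is still below. Now I solve the in-hand offset.

```bash
python3 - <<'E'
from h import *
import pickle
s=pickle.load(open('g.pkl','rb'));s0=dict(s,position=np.zeros(3),tool_rot=np.zeros(3));C=cam('wrist',s0)
f=lambda x,y,z:1e3*px2w(C,150+x/2.5-.3,100+y/2.5-.3,z)
print('tail',f(246,487,.0403),'shoulders',f(175,314,.0403),f(318,312,.0403),'line',f(246,266,.0403),f(244,385,.0403),'nosetip low',f(244,200,.0763),f(244,200,.0583))
# predict px for knob at tool offset dx=0: tail, shoulders, nose
for dx in(0,): print(((w2px(C,np.array([[-27,0,40.3],[18,-16,40.3],[18,16,40.3],[34,0,58.3],[34,0,76.3],[34,0,40.3]])/1e3)-[150,100]+.3)*2.5).round(0))
# valve refit from plate corners
C=cam('wrist',s);Rt=R.from_rotvec(s['tool_rot']).as_matrix()
g=lambda x,y,z:px2w(C,150+x/2.5-.3,100+y/2.5-.3,z)
a,b=g(128,57,.006),g(364,57,.006)
print('front edge',np.linalg.norm(a-b),np.degrees(np.arctan2(*(b-a)[1::-1]))-90,(a+b)/2)
y=np.radians(-5.85);print('valve',(a+b)/2+.065*np.array([np.cos(y),np.sin(y),0]))
E
```

```text
tail [-26.7774105   0.8609073  40.3      ] shoulders [ 17.76296944 -14.26380614  40.3       ] [18.23301084 16.19416822 40.3       ] line [28.72836197  0.86941808 40.3       ] [ 0.55128396  0.42304823 40.3       ] nosetip low [32.86858725  0.34129385 76.3       ] [37.92643046  0.40474581 58.3       ]
[[242. 488.]
 [167. 313.]
 [317. 313.]
 [242. 216.]
 [243. 196.]
 [242. 242.]]
front edge 0.10947083467787586 -5.5475236654575895 [0.47669999 0.20575785 0.006     ]
valve [0.54136148 0.19913276 0.006     ]
```

Call:
drive_tool --motion '[[[-0.58,-0.03,0],[0,0,0],-1],[[0,0,3],[0,0,0],-1],[[0,0,3],[0,0,0],-1],[[0,0,1.6],[0,0,0],-1],[[0,0,0],[0,0,0],-1],[[0,0,0],[0,0,0],-1]]'

```text
time: 8.15
position: [0.542, 0.1989, 0.1615]
tool_rot: [0.147, 3.136, 0.002]
ft_force: [-0.0, -0.4, -1.2]
grip_width: 0.364
grip_force: 45.0
```

```bash
python3 - <<'E'
from h import *
s=ctrl.get_state();Rt=R.from_rotvec(s['tool_rot']).as_matrix()
print(s['position'],s['ft_force'],s['torque'],np.degrees(np.arctan2(Rt[1,0],Rt[0,0])), 100*Rt.T@(np.array([.5409,.1986,.1533])-s['position']))
E
```

```text
[0.54201048 0.19893128 0.16149357] [-0.03173888 -0.37431924 -1.24390726] [ 0.0333531  -0.02237769  0.06093874] 174.6279805553061 [ 0.1090186  -0.04426259  0.81910414]
```

Call:
drive_tool --motion '[[[0.1,-0.04,0.4],[0,0,0.3],-1],[[0,0,0.3],[0,0,0],-1],[[0,0,0.2],[0,0,0],-1],[[0,0,0.2],[0,0,0],-1],[[0,0,0],[0,0,0],-1]]'

```text
time: 8.78
position: [0.54, 0.1983, 0.1491]
tool_rot: [-0.155, -3.137, 0.0]
ft_force: [0.3, 0.1, -1.8]
grip_width: 0.362
grip_force: 45.0
```

Call:
drive_tool --motion '[[[0,0,0.2],[0,0,0],-1],[[0,0,0.2],[0,0,0],-1],[[0,0,0.2],[0,0,0],-1],[[0,0,0],[0,0,0],-1]]'

```text
time: 9.28
position: [0.5399, 0.1983, 0.143]
tool_rot: [-0.155, -3.137, 0.0]
ft_force: [1.0, -0.4, -2.9]
grip_width: 0.363
grip_force: 45.0
```

Call:
drive_tool --motion '[[[0,0,0.3],[0,0,0],-1],[[0,0,0.3],[0,0,0],-1],[[0,0,0.2],[0,0,0],-1],[[0,0,0],[0,0,0],-1],[[0,0,0],[0,0,0],-1]]'

```text
time: 9.9
position: [0.5401, 0.1983, 0.1353]
tool_rot: [0.155, 3.138, 0.0]
ft_force: [0.4, -0.1, -2.1]
grip_width: 0.361
grip_force: 45.0
```

Call:
drive_tool --motion '[[[0,0,0.3],[0,0,0],-1],[[0,0,0.2],[0,0,0],-1],[[0,0,0.2],[0,0,0],-1],[[0,0,0.1],[0,0,0],-1],[[0,0,0],[0,0,0],-1]]'

```text
time: 10.52
position: [0.5405, 0.1984, 0.1278]
tool_rot: [0.155, 3.137, 0.001]
ft_force: [-0.7, 0.6, 4.7]
grip_width: 0.367
grip_force: 45.0
```

Call:
drive_tool --motion '[[[0,0,0.2],[0,0,0],-1],[[0,0,0.2],[0,0,0],-1],[[0,0,0],[0,0,0],-1],[[0,0,0],[0,0,0],-1]]' --force 58

```text
time: 11.02
position: [0.5406, 0.1985, 0.1251]
tool_rot: [0.155, 3.137, 0.001]
ft_force: [-3.6, -1.0, 13.5]
grip_width: 0.362
grip_force: 58.0
```

Call:
drive_tool --motion '[[[0,0,0.1],[0,0,0],-1],[[0,0,0],[0,0,0],-1],[[0,0,0],[0,0,0],-1],[[0,0,0],[0,0,0],-1]]'

```text
time: 11.52
position: [0.5407, 0.1985, 0.125]
tool_rot: [0.155, 3.137, 0.002]
ft_force: [-6.9, -1.9, 18.5]
grip_width: 0.364
grip_force: 58.0
```

```bash
python3 - <<'E'
from h import *
s,w=snap('wrist','j.png');print(s['time'],s['position'],s['ft_force'])
_,sd=snap('side','k.png');_,sc=snap('scene','l.png')
u,v=w2px(cam('side'),[[.54,.199,.08]])[0].astype(int);u2,v2=w2px(cam('scene'),[[.54,.199,.08]])[0].astype(int)
f=lambda i,u,v:cv2.resize(i[v-40:v+40,u-40:u+40,::-1],(300,300),interpolation=cv2.INTER_CUBIC)
A=cv2.copyMakeBorder(cv2.resize(w[100:300,150:350,::-1],(500,500)),0,100,0,0,cv2.BORDER_CONSTANT)
cv2.imwrite('pics/j2.png',np.hstack([A,np.vstack([f(sd,u,v),f(sc,u2,v2)])]))
E
```

```text
11.525 [0.54065057 0.19851161 0.1250098 ] [-6.93486935 -1.88224231 18.53574981]
```

View pics/j2.png

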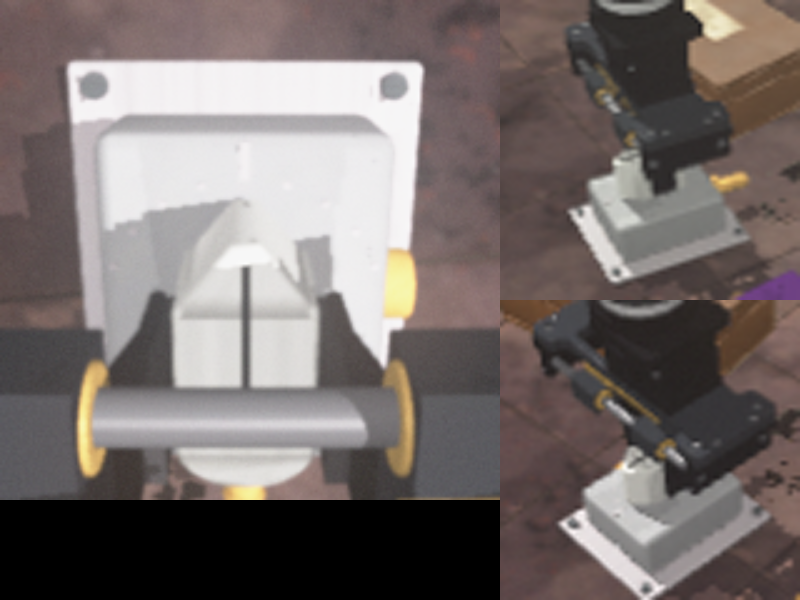

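The knob is seated with its nose (246,200) pointing at the tick (243,160). It hasn't slipped in the grip, and TCP z stopped at 0.125, the expected bottom, with 18 N. Now I hold.

Call:
drive_tool --motion '[[[0,0,0],[0,0,0],-1],[[0,0,0],[0,0,0],-1],[[0,0,0],[0,0,0],-1],[[0,0,0],[0,0,0],-1],[[0,0,0],[0,0,0],-1],[[0,0,0],[0,0,0],-1],[[0,0,0],[0,0,0],-1],[[0,0,0],[0,0,0],-1],[[0,0,0],[0,0,0],-1],[[0,0,0],[0,0,0],-1],[[0,0,0],[0,0,0],-1],[[0,0,0],[0,0,0],-1]]'

```text
time: 13.18
position: [0.5406, 0.1985, 0.125]
tool_rot: [0.155, 3.137, 0.002]
ft_force: [-6.1, -2.3, 17.9]
grip_width: 0.36
grip_force: 58.0
```

Call:
drive_tool --motion '[[[0,0,0],[0,0,0],-1],[[0,0,0],[0,0,0],-1],[[0,0,0],[0,0,0],-1],[[0,0,0],[0,0,0],-1],[[0,0,0],[0,0,0],-1],[[0,0,0],[0,0,0],-1],[[0,0,0],[0,0,0],-1],[[0,0,0],[0,0,0],-1],[[0,0,0],[0,0,0],-1],[[0,0,0],[0,0,0],-1],[[0,0,0],[0,0,0],-1],[[0,0,0],[0,0,0],-1]]'

```text
time: 14.68
position: [0.5407, 0.1985, 0.125]
tool_rot: [0.155, 3.137, 0.002]
ft_force: [-5.9, -2.1, 17.7]
grip_width: 0.363
grip_force: 58.0
```

Call:
drive_tool --motion '[[[0,0,0],[0,0,0],-1],[[0,0,0],[0,0,0],-1],[[0,0,0],[0,0,0],-1],[[0,0,0],[0,0,0],-1],[[0,0,0],[0,0,0],-1],[[0,0,0],[0,0,0],-1],[[0,0,0],[0,0,0],-1],[[0,0,0],[0,0,0],-1],[[0,0,0],[0,0,0],-1],[[0,0,0],[0,0,0],-1],[[0,0,0],[0,0,0],-1],[[0,0,0],[0,0,0],-1]]'

```text
time: 16.18
position: [0.5407, 0.1985, 0.125]
tool_rot: [0.155, 3.137, 0.002]
ft_force: [-7.1, -3.2, 17.7]
grip_width: 0.364
grip_force: 58.0
```

```bash
python3 -c "
from bench import ctrl
print(ctrl.close_job())"
```

```text
the job is handed in; nothing more can be done
None
```

The larger knob is fully home on the grey valve's shaft with its nose to the tick; I held it pressed to the bottom at about 18 N for over 4.5 s and handed the job in at about 16 s, still gripping and pressing.

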